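# Offer up the instrument bezel

## Robot

A 6-joint arm with a two-finger parallel gripper is mounted at the origin on the work surface. World frame = base frame: x ahead of the robot, y to its left, z up, the work surface at z = 0. Lengths are in m, angles in degrees, forces in N, time in s.
With the tool pointing down it reaches from about 0.35 to 0.875 m from the base axis. Payload 4.2 kg.
Tool frame: the origin (TCP) lies midway between the tips of the shut fingers; the grasp point (between the pads) lies 19 mm behind it (r.pinch_z is the distance from the TCP to the grasp point, in m); z points along the fingers, y is the line along which they close (so a half turn about z gives the same grasp; the last joint's range is limited). The gripper opens to 87 mm and grips with 3 to 60 N. Pads are 19 mm wide; open, the fingers measure 117 mm over their backs; the gripper's body (75 mm by 190 mm) begins 51 mm behind the grasp point.
Start: joints at [-54.626, 22.042, 0.453, 0, -68.411, -14.817], TCP at [0.219, -0.585, 0.223] pointing down, gripper open.
Joint ranges: [-179.83, 179.83], [-69.29, 118.12], [-61.27, 80.66], [-181.25, 117.63], [-171.15, -9.14], [-177.46, 177.46]. Speed limits (degrees/s): [159.86, 159.86, 180, 180, 180, 180].

## Interface

Orientations are given as a 3x3 rotation matrix whose columns are the frame's x, y, z axes.
In Python, from station import r, imaging, models gives the robot as it stands. The module is installed in compiled form; this text tells all that it offers.
- The arm moves only by the tool apply_moves, never from a script. Its argument "moves" is a list of rows, each a list of 2 entries, a list of its own where there are three numbers: the shift along the tool's x, y, z in m, then the turn about the tool's z in degrees. A call has 1 to 5 rows; each row shifts and turns the commanded pose from where the row before left it, along the tool's axes as they then stand; what a row does not reach is not made up. A row lasts 1/12 s, in which the tool goes at most 41.7 mm and 7.16 degrees, less where a joint would pass 70% of its speed; a pose out of reach is approached as far as the arm can. A call is refused whole if a number of a shift passes 0.0417 or a number of a turn 7.16, either way. A call with a gripper value outside its range is refused whole. "hand" is the finger opening in m, from 0 to 0.087, set as the call begins (left out, the last holds). The fingers move at their own pace and stop on an object; the grip force is fixed at half the most. Time passes only in rows, so rows that do not move let the fingers close. It gives the time, the measured TCP pose, the force, the opening and the grip force at its end, in the units of the state.
- r.sense(): the state, without advancing time (a new reading comes with each control period).
- imaging.capture(name): name is "side" or "top" or "wrist"; returns a dict with "frame" (400x640x3 uint8, blue, green, red), "intrinsics" (3x3 intrinsics, pixels), "eye" and "orientation" of the camera in the world. Camera axes: x right, y down, z forward; pixel columns grow to the right and rows downward; lengths in m; the calibration is good to about 2 mm. A picture is of the moment at which its call begins. There is no depth.
- r.finish_job(): hands the job in; it is judged then, once.
Trained networks look in a picture, given as the dict that the camera call returned (one of the last four; its "shot" number tells which), for a name from the list of things; names that differ only in an ending like _2 or _b are one class to them, and where a whole thing is asked for, a point or a joint stands for the part that bears it (a point fixed in the world has none). Each returns a list of dicts, best first, with "confidence" (0 to 1); they miss things now and then, are a little off and sometimes report something else, mostly with a low value. They report only what shows in the picture. A call takes as long as a camera call.
- models.cut_out(picture, target): "region" (400x640 bool, what is visible of it) and "extent" ([left, top, width, height] as shares, 0 to 1, of the picture: columns of its width, rows of its height, round what is visible of it).
- models.place_of(picture, target): "at" ([column, row] as shares, 0 to 1, of the picture: columns of its width, rows of its height: a listed point, or the origin of a listed thing).
The state is a dict: "time_s": time; "joints": joint angles; "joint_velocities": joint speeds; "effort": joint torques, N m; "tcp_pos": TCP position; "ee_rot": TCP orientation; "wrist_force": force on the tool from outside, world axes, zero at the start; "moment": the same for the moment, N m; "gripper_width": opening from 0.0 (shut) to 1.0 (fully open); "gripper_force": force on a finger pad.
Only numpy, scipy, OpenCV 4.12 (cv2) and the standard library are available. Lean on these libraries where they do the work, as an engineer would, in place of code of your own. Each camera call takes 0.05 s, during which the arm holds its last target. There are 200 camera calls.

## Task

Slide the bare aluminium bezel plate (the one with the display window and four corner holes) straight up out of its slot in the black rack by its upper edge, and leave the other two panels in their slots. Carry it to the grey instrument housing and hold it parallel to the sloping face, its plain strip uppermost, hovering about a centimetre clear of the face without touching it, its four holes lined up over the four threaded holes. Finish like that, still holding the plate steady for the screws to go in; leave everything else on the bench where it is.

Things in the scene. Friction and masses are not known exactly. Their poses are not given: they have to be found in the camera images.
- bezel: bare aluminium bezel plate, 120 wide, 130 tall, 4 thick (mm), 0.1 to 0.2 kg, both faces alike, upright in one of the rack's slots. Origin: middle of its lower edge, mid-thickness; x through the thickness, y across, z up to the plain upper edge. Four 12 mm holes at y +-48, z 12 and 78; 70 x 42 window centred at z 45. Grip it by the plain strip z 84 to 130
- bezel_low (a point): point on the bezel plate midway between its two lower holes (y 0, z 12 mm, mid-thickness)
- bezel_high (a point): point on the bezel plate midway between its two upper holes (y 0, z 78 mm, mid-thickness)
- blank_panel: plain green panel without holes, 120 x 130 x 4 mm, standing in another slot of the rack; stays there. Origin and axes as for the bezel plate
- port_panel: blue panel with one 36 mm round hole in the middle, 120 x 130 x 4 mm, standing in another slot of the rack; stays there. Origin and axes as for the bezel plate
- rack: fixed black rack, base 176 (x) x 150 (y) x 8 mm. Three slots at x -65, 0, +65 mm: panels stand on the base, lower edge 8 mm above the rack's origin, faces square to the rack's x, side edges in 6 mm grooves of posts at y +-54 to +-70, tops 68 mm above the origin; panels rise 70 mm above the posts. Origin: centre of the underside, 3 mm above the table (on the mat)
- housing: fixed grey instrument housing, 107 mm deep (x), 130 mm wide (y), 96 mm tall, with a flat roof at its back and a sloping face towards its +x (which points ahead and to the robot's right). Origin: foot of its back wall, mid-width, on the mat, 3 mm above the table; z up
- face: the housing's sloping face, black, greenish display in the middle (1.5 mm proud), 130 wide, 55 degrees from horizontal, looking up and to housing +x. x out of the face, y across (= housing y), z up the slope; surface x 0, z -4 to the ridge at 90 mm. Origin: where the plate's origin comes when laid on; threaded holes (6 mm, brass rings) at y +-48, z 12 and 78; plate overhangs ridge by 40
- face_low (a point): point on the face midway between the two lower threaded holes (axes as for face)
- face_high (a point): point on the face midway between the two upper threaded holes (axes as for face)
- spool: bystander: green spool of solder, 64 mm across, 45 mm tall, origin under its centre
- tweezers: bystander: dark steel tweezers, 120 mm long, lying flat
- cutters: bystander: side cutters with red and blue handles, 115 mm long, lying flat
- flux_bottle: bystander: small white bottle with a red cap, 36 mm across, 75 mm tall, origin under its centre
- driver: bystander: yellow-handled screwdriver, 160 mm long, lying flat

How it is judged (in metres and radians):
On the way:
1. the bezel plate, held in the fingers by its upper strip, has been slid up out of its slot, clear above the rack's guides (z of bezel in the frame of rack above 0.07 m and contact force between bezel and the fingers above 1 N and contact force between bezel and rack below 0.1 N and z of the grasp point in the frame of bezel above 0.08 m), for 0.1 s.
At the end, for the whole second after the job is handed in: Plate held still in the fingers, touching neither housing nor rack: midpoints of its lower and upper hole pairs within 5 mm of those of the threaded holes, underside 3 to 20 mm off the face, width within 0.06 rad of the face's. Green and blue panels still upright in their slots (x of bezel_low in the frame of face_low between 0.005 and 0.022 m and y of bezel_low in the frame of face_low between -0.005 and 0.005 m and z of bezel_low in the frame of face_low between -0.005 and 0.005 m and x of bezel_high in the frame of face_high between 0.005 and 0.022 m and y of bezel_high in the frame of face_high between -0.005 and 0.005 m and z of bezel_high in the frame of face_high between -0.005 and 0.005 m and angle between the y axis of bezel and the y axis of face, either way round below 0.06 rad and contact force between bezel and the fingers above 2 N and linear speed of bezel below 0.03 m/s and angular speed of bezel below 0.3 rad/s and contact force between bezel and housing below 0.1 N and contact force between bezel and rack below 0.1 N and z of blank_panel in the frame of rack between 0.004 and 0.014 m and angle between each of blank_panel, port_panel's own z axis and vertical below 0.12 rad and z of port_panel in the frame of rack between 0.004 and 0.014 m); the arm keeps its last pose, push and grip.
It fails at once if another panel is pulled out of the rack or knocked out of its slot (distance of any of blank_panel, port_panel from where it was at the start of the episode above 0.02 m).
It fails at once if something else on the bench is pushed away (more than 20 mm) (distance of any of spool, tweezers, cutters, flux_bottle, driver from where it was at the start of the episode above 0.02 m).
It also fails if it takes over 37 s, if anything falls off the work surface, if the arm or the gripper's body presses on something with over 40 N, if the wrist force passes 120 N, or if a joint passes its speed limit or range.

## Working session

There is one attempt and no reset: what is moved stays moved. The work goes in short steps, Python scripts to look and compute and a tool call to move; the robot and the scene stay as the last step left them, time stands still between calls to the robot, and variables do not carry over. Pictures are saved under pics/ and viewed, at most 10 in all, crops included, and the job is handed in when it is done.

Besides the shell and the picture viewer there is one more tool, called after "Request:" in YAML: its name, and indented under it one key for each argument. apply_moves: Moves the arm, as the interface text tells. Its arguments: {"type":"object","properties":{"moves":{"type":"array"},"hand":{"type":"number"}},"required":["moves"]}

```bash
mkdir -p pics
cat > h.py <<'E'
from station import r, imaging, models
import numpy as np, cv2
S=np.array([640,400])
def ray(p,at):
    K=np.array(p["intrinsics"]);R=np.array(p["orientation"]);d=R@np.linalg.inv(K)@np.r_[at[0],at[1],1];return np.array(p["eye"]),d/np.linalg.norm(d)
def tri(rs):
    A=np.zeros((3,3));b=np.zeros(3)
    for e,d in rs:
        M=np.eye(3)-np.outer(d,d);A+=M;b+=M@e
    x=np.linalg.solve(A,b);return x,max(np.linalg.norm((np.eye(3)-np.outer(d,d))@(x-e)) for e,d in rs)
def proj(p,X):
    c=np.array(p["orientation"]).T@(np.array(X)-np.array(p["eye"]));u=np.array(p["intrinsics"])@c;return u[:2]/u[2]
E
python3 - <<'E'
from h import *
np.set_printoptions(precision=3,suppress=True)
s=r.sense();print(s["ee_rot"],s["tcp_pos"],s["gripper_width"],r.pinch_z)
P={n:imaging.capture(n) for n in("side","top","wrist")}
for n,p in P.items():
    cv2.imwrite(f"pics/{n}0.png",p["frame"]);print(n,np.array(p["eye"]),np.array(p["orientation"])[:,2])
for t in["bezel","bezel_low","bezel_high","blank_panel","port_panel","rack","housing","face","face_low","face_high","spool","flux_bottle","driver","cutters","tweezers"]:
    rs=[];o=[]
    for n in("side","top","wrist"):
        a=models.place_of(P[n],t)
        if a:
            o.append((n,(np.array(a[0]["at"])*S).round(0),round(a[0]["confidence"],2)))
            if a[0]["confidence"]>.4: rs.append(ray(P[n],np.array(a[0]["at"])*S))
    print(t,*tri(rs) if len(rs)>1 else "",o)
E
```

```text
[[-0.936 -0.351 -0.001]
 [-0.351  0.936  0.002]
 [ 0.     0.002 -1.   ]] [ 0.219 -0.585  0.221] 0.9982513533344508 0.0187
side [0.154 0.559 0.903] [ 0.321 -0.528 -0.786]
top [0.358 0.01  1.121] [ 0.145 -0.017 -0.989]
wrist [ 0.154 -0.61   0.384] [ 0.243  0.092 -0.966]
bezel [ 0.48  -0.245  0.034] 0.0014594124966728367 [('side', array([367., 158.]), 0.72), ('top', array([399., 208.]), 0.53)]
bezel_low [ 0.494 -0.262  0.009] 7.054855839018407e-05 [('side', array([365., 158.]), 0.58), ('top', array([402., 205.]), 0.5)]
bezel_high [ 0.482 -0.248  0.103] 0.0037662445567881978 [('side', array([368., 141.]), 0.8), ('top', array([406., 207.]), 0.6)]
blank_panel [ 0.549 -0.247  0.008] 0.000520108861737382 [('side', array([348., 154.]), 0.84), ('top', array([397., 187.]), 0.89)]
port_panel [ 0.611 -0.252  0.005] 0.0036447646180016815 [('side', array([334., 148.]), 0.68), ('top', array([397., 166.]), 0.78)]
rack [ 0.546 -0.236  0.037] 0.002418848035331075 [('side', array([348., 151.]), 0.81), ('top', array([395., 186.]), 0.64)]
housing [0.552 0.225 0.006] 0.0001816474092944445 [('side', array([
[... 196 characters left out ...]
'side', array([370., 143.]), 0.43), ('top', array([249., 168.]), 0.55)]
spool [0.377 0.412 0.029] 0.00408472692529898 [('side', array([270., 358.]), 0.61), ('top', array([169., 245.]), 0.79)]
flux_bottle [ 0.535 -0.447  0.006] 0.004692966120853433 [('side', array([380., 123.]), 0.51), ('top', array([463., 190.]), 0.64)]
driver [ 0.598  0.424 -0.012] 0.0007629013394593669 [('side', array([195., 317.]), 0.9), ('top', array([174., 173.]), 0.55)]
cutters [ 0.356 -0.466  0.009] 0.0054729656848777385 [('top', array([473., 253.]), 0.75), ('wrist', array([362., 295.]), 0.56)]
tweezers [0.519 0.035 0.013] 0.00014494434315305433 [('side', array([309., 216.]), 0.68), ('top', array([302., 197.]), 0.42)]
```

View pics/side0.png

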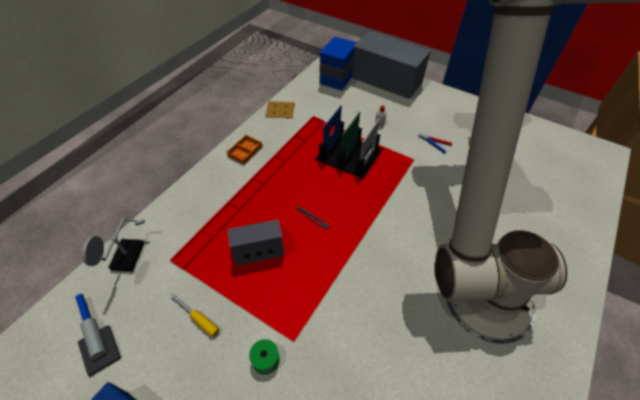

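View pics/top0.png

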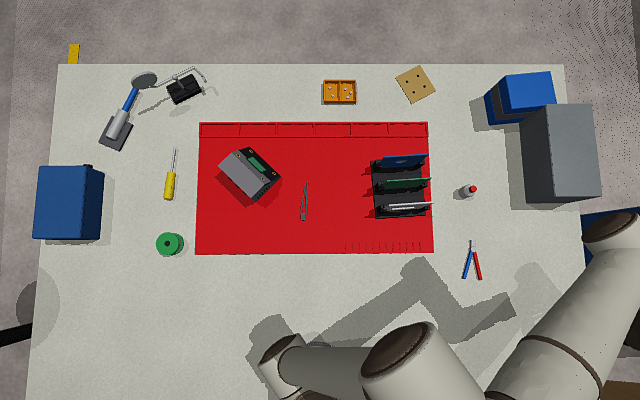

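Request:
apply_moves:
  moves:
    - [[0,0,-0.02],-7]
    - [[0,0,-0.02],-7]
    - [[0,0,-0.02],-7]
    - [[0,0,-0.02],-7]
    - [[0,0,-0.02],-7]
  hand: 0.03

```text
time_s: 2.82
tcp_pos: [0.2194, -0.585, 0.3236]
ee_rot: [[-0.561, -0.828, -0.0], [-0.828, 0.561, -0.0], [0.0, 0.0, -1.0]]
wrist_force: [0.5, -0.2, -0.1]
gripper_width: 0.71
gripper_force: 0.0
```

Request:
apply_moves:
  moves:
    - [[0,0,0],-6.8]
    - [[0,0,0],-6.8]
    - [[0,0,0],-6.8]
    - [[0,0,0],-6.8]
    - [[0,0,0],-6.8]

```text
time_s: 3.23
tcp_pos: [0.2195, -0.5851, 0.3226]
ee_rot: [[-0.002, -1.0, 0.0], [-1.0, 0.002, 0.0], [-0.0, -0.0, -1.0]]
wrist_force: [0.8, -0.2, 0.4]
gripper_width: 0.375
gripper_force: 0.0
```

Request:
apply_moves:
  moves:
    - [[-0.03,-0.03,0],0]
    - [[-0.03,-0.03,0],0]
    - [[-0.03,-0.03,0],0]
    - [[-0.03,-0.03,0],0]
    - [[-0.03,-0.03,0],0]

```text
time_s: 3.65
tcp_pos: [0.3688, -0.4376, 0.3228]
ee_rot: [[-0.008, -1.0, 0.0], [-1.0, 0.008, -0.0], [0.0, -0.0, -1.0]]
wrist_force: [0.1, -0.3, -0.2]
gripper_width: 0.344
gripper_force: 0.0
```

Request:
apply_moves:
  moves:
    - [[-0.03,-0.02,0],0]
    - [[-0.03,-0.02,0],0]
    - [[-0.03,-0.02,0],0]
    - [[-0.03,-0.02,0],0]
    - [[-0.03,-0.02,0],0]

```text
time_s: 4.07
tcp_pos: [0.4698, -0.2881, 0.3228]
ee_rot: [[-0.008, -1.0, 0.001], [-1.0, 0.008, -0.0], [0.0, -0.001, -1.0]]
wrist_force: [-0.1, 0.3, -0.4]
gripper_width: 0.344
gripper_force: 0.0
```

Run:
```python
from h import *
np.set_printoptions(precision=3,suppress=True)
s=r.sense();print(s["joints"],s["tcp_pos"],s["ee_rot"])
import pickle
P={n:imaging.capture(n) for n in("wrist","top","side")}
for t in("bezel","bezel_high","housing"):
  for n in P:
    a=models.place_of(P[n],t)
    if a: print(t,n,np.array(a[0]["at"])*S,a[0]["confidence"])
M={}
for n in P:
    c=models.cut_out(P[n],"bezel")
    if c: M[n]=c[0]["region"];print(n,c[0]["confidence"],M[n].sum())
pickle.dump((P,M),open("s1.pkl","wb"))
f=P["wrist"]["frame"].copy();
if "wrist" in M: f[M["wrist"]]=f[M["wrist"]]//2+np.array([127,0,127],np.uint8)
cv2.imwrite("pics/w1.png",f)
```

```text
[-14.665  11.643   0.075   0.003 -78.401  14.23 ] [ 0.47  -0.288  0.323] [[-0.008 -1.     0.001]
 [-1.     0.008 -0.   ]
 [ 0.    -0.001 -1.   ]]
bezel side [366.016 157.08 ] 0.74
bezel_high wrist [390.976  41.6  ] 0.23
bezel_high side [370.88 141.52] 0.69
housing top [240.384 186.48 ] 0.55
housing side [259.52 262.4 ] 0.78
wrist 0.95 673
side 0.8 402
```

View pics/w1.png

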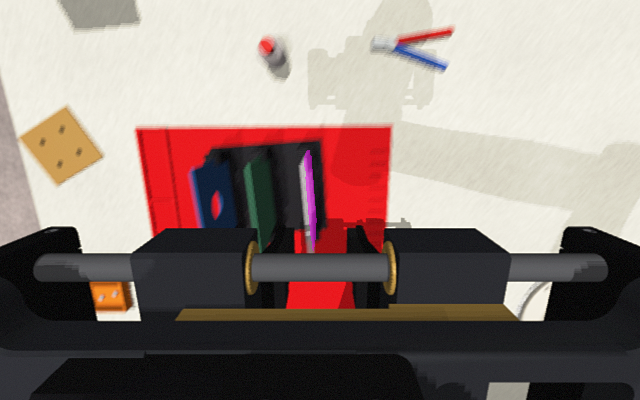

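Request:
apply_moves:
  moves:
    - [[-0.03,0,0],0]
    - [[-0.03,0,0],0]
    - [[-0.03,0,0],0]
    - [[-0.02,0,0],0]
    - [[0,0,0],0]

```text
time_s: 5.23
tcp_pos: [0.4698, -0.1773, 0.323]
ee_rot: [[-0.004, -1.0, 0.001], [-1.0, 0.004, 0.001], [-0.001, -0.001, -1.0]]
wrist_force: [-0.1, -0.3, -0.6]
gripper_width: 0.345
gripper_force: 0.0
```

Run:
```python
from h import *
import pickle
np.set_printoptions(precision=3,suppress=True)
p=imaging.capture("wrist");s=r.sense();print(s["tcp_pos"],s["time_s"],p["eye"])
c=models.cut_out(p,"bezel")[0];print(c["confidence"],np.array(c["extent"])*np.r_[S,S])
for t in("bezel_high","bezel_low","bezel","rack"):
    a=models.place_of(p,t); print(t,[(np.array(x["at"])*S,x["confidence"]) for x in a[:1]])
pickle.dump((p,c["region"]),open("s2.pkl","wb"))
x,y,w,h=(np.array(c["extent"])*np.r_[S,S]).astype(int)
f=p["frame"][max(0,y-40):y+h+40,max(0,x-80):x+w+80];cv2.imwrite("pics/w2.png",cv2.resize(f,None,fx=2.5,fy=2.5)[:600,:800]);print(max(0,x-80),max(0,y-40))
f=cv2.imread("pics/top0.png")[145:225,365:440];f2=cv2.imread("pics/top0.png")[140:210,210:290]
cv2.imwrite("pics/t1.png",np.hstack([cv2.resize(f,(375,400),interpolation=cv2.INTER_CUBIC),cv2.resize(f2,(400,400),interpolation=cv2.INTER_CUBIC)]))
```

```text
[ 0.47  -0.179  0.323] 5.2833 [ 0.47  -0.248  0.486]
0.58 [302.4    51.72   17.024 113.72 ]
bezel_high [(array([311.68, 110.08]), 0.85)]
bezel_low [(array([308.672, 114.12 ]), 0.71)]
bezel [(array([310.528, 111.2  ]), 0.84)]
rack [(array([271.104, 118.2  ]), 0.96)]
222 11
```

View pics/w2.png

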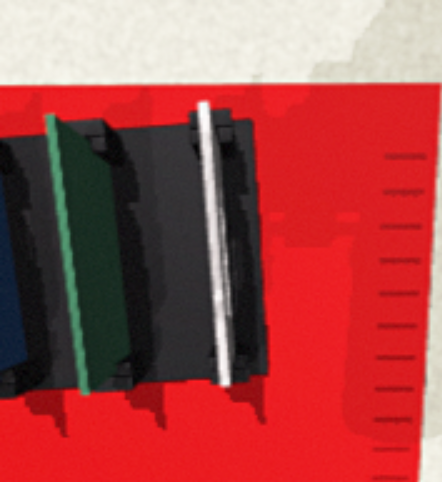

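View pics/t1.png

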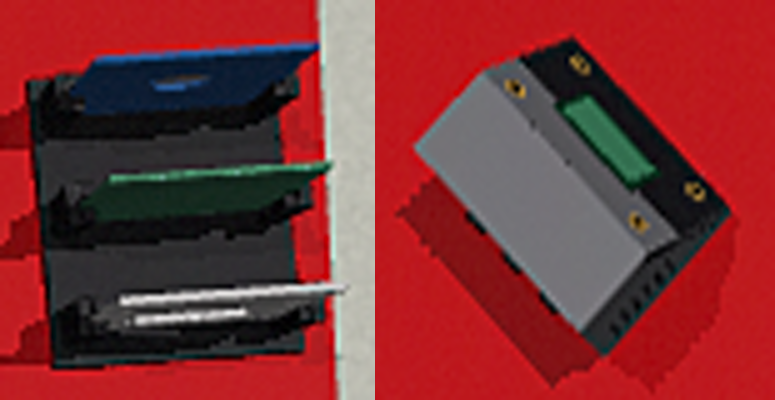

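```bash
cat >> h.py <<'E'
def at_z(p,px,z):
    e,d=ray(p,px);return e+d*(z-e[2])/d[2]
E
python3 - <<'E'
from h import *
import pickle
np.set_printoptions(precision=4,suppress=True)
p,m=pickle.load(open("s2.pkl","rb"));P,M=pickle.load(open("s1.pkl","rb"));t=P["top"]
E=[(303.6,51.8),(311.6,165)];T=[(434,202.8),(389,204.8)]
for e,q in zip(E,T): print(at_z(p,e,.141),at_z(t,q,.141),*tri([ray(p,e),ray(t,q)]))
a=at_z(p,E[0],.141);b=at_z(p,E[1],.141);d=b-a;print("mid",(a+b)/2,np.linalg.norm(d),"dir deg",np.degrees(np.arctan2(d[1],d[0])))
H=[at_z(t,q,z) for q,z in(((238,155.4),.089),((262.6,178.7),.089),((251,151.2),.035),((274,173.2),.035))]
for h in H:print(h)
for i in(0,2):
  v=H[i]-H[i+1];print((H[i]+H[i+1])/2,np.linalg.norm(v),np.degrees(np.arctan2(v[1],v[0])))
E
```

```text
[ 0.4877 -0.314   0.141 ] [ 0.4839 -0.3131  0.141 ] [ 0.4873 -0.318   0.1238] 0.0014547345568245496
[ 0.4808 -0.1945  0.141 ] [ 0.4792 -0.1944  0.141 ] [ 0.4801 -0.1945  0.1399] 0.0007342006419674662
mid [ 0.4842 -0.2543  0.141 ] 0.11978378421032655 dir deg 93.31633736643323
[0.627  0.2128 0.089 ]
[0.5605 0.1434 0.089 ]
[0.6537 0.1856 0.035 ]
[0.5873 0.1174 0.035 ]
[0.5938 0.1781 0.089 ] 0.09614404121917543 46.21482775302447
[0.6205 0.1515 0.035 ] 0.09516601041662216 45.7783725982817
```

Request:
apply_moves:
  moves:
    - [[0.025,-0.005,0],0]
    - [[0.025,-0.005,0],0]
    - [[0.0253,-0.0044,0],0]
    - [[0,0,0.03],-3.5]
    - [[0,0,0.03],0]

```text
time_s: 5.95
tcp_pos: [0.4847, -0.2577, 0.2628]
ee_rot: [[0.052, -0.999, 0.004], [-0.999, -0.052, -0.001], [0.001, -0.004, -1.0]]
wrist_force: [0.5, 0.7, -1.6]
gripper_width: 0.342
gripper_force: 0.0
```

Request:
apply_moves:
  moves:
    - [[0,0,0.03],0]
    - [[0,0,0.03],0]
    - [[0,0,0.0],0]
    - [[0,0,0],0]

```text
time_s: 6.28
tcp_pos: [0.483, -0.256, 0.2016]
ee_rot: [[0.052, -0.999, -0.004], [-0.999, -0.052, 0.0], [-0.0, 0.004, -1.0]]
wrist_force: [0.4, -1.0, 1.2]
gripper_width: 0.349
gripper_force: 0.0
```

Run:
```python
from h import *
p=imaging.capture("wrist");s=r.sense();print(s["tcp_pos"],s["ee_rot"],s["gripper_width"],s["time_s"])
cv2.imwrite("pics/w3.png",p["frame"])
t=np.array(s["tcp_pos"]);print(proj(p,t),proj(p,[.4842,-.2543,.141]),proj(p,[.4877,-.314,.141]))
```

```text
[ 0.48441283 -0.25622654  0.20359984] [[ 5.29755177e-02 -9.98595573e-01  6.89544528e-04]
 [-9.98594895e-01 -5.29763920e-02 -1.31825538e-03]
 [ 1.35293356e-03 -6.18740385e-04 -9.99998893e-01]] 0.3436535762588147 6.3333
[319.01773258 243.60394014] [319.25891066 213.18272289] [318.64122663 134.92000224]
```

View pics/w3.png

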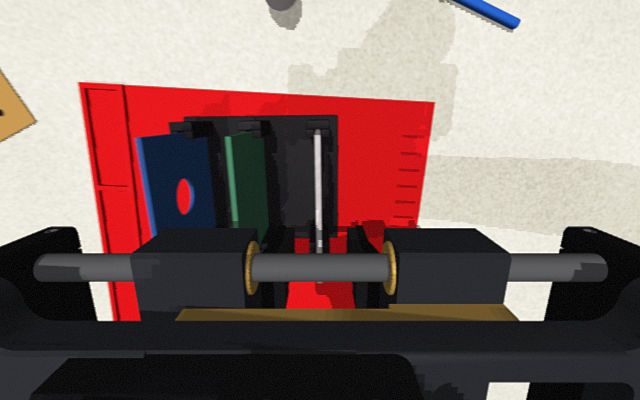

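Request:
apply_moves:
  moves:
    - [[-0.002,0,0.03],0]
    - [[0,0,0.03],0]
    - [[0,0,0.02],0]
    - [[0,0,0.0126],0]
    - [[0,0,0],0]

```text
time_s: 6.75
tcp_pos: [0.4837, -0.2533, 0.1095]
ee_rot: [[0.053, -0.999, -0.001], [-0.999, -0.053, 0.0], [-0.0, 0.001, -1.0]]
wrist_force: [0.3, -0.2, 0.8]
gripper_width: 0.346
gripper_force: 0.0
```

Request:
apply_moves:
  moves:
    - [[0,0,0],0]
    - [[0,0,0],0]
    - [[0,0,0],0]
    - [[0,0,0],0]
  hand: 0

```text
time_s: 7.08
tcp_pos: [0.4847, -0.2535, 0.1116]
ee_rot: [[0.053, -0.999, 0.003], [-0.999, -0.053, -0.001], [0.001, -0.003, -1.0]]
wrist_force: [-0.4, 0.1, 0.1]
gripper_width: 0.131
gripper_force: 0.0
```

Request:
apply_moves:
  moves:
    - [[0,0,0],0]
    - [[0,0,0],0]
    - [[0,0,0],0]

```text
time_s: 7.33
tcp_pos: [0.4841, -0.2534, 0.1109]
ee_rot: [[0.054, -0.999, 0.001], [-0.999, -0.054, -0.001], [0.001, -0.001, -1.0]]
wrist_force: [-1.0, 0.1, 4.5]
gripper_width: 0.043
gripper_force: 30.0
```

Request:
apply_moves:
  moves:
    - [[0,0,-0.01],0]
    - [[0,0,-0.015],0]
    - [[0,0,-0.015],0]
    - [[0,0,-0.015],0]
    - [[0,0,-0.015],0]

```text
time_s: 7.75
tcp_pos: [0.4832, -0.2529, 0.1805]
ee_rot: [[0.053, -0.999, -0.001], [-0.999, -0.053, 0.001], [-0.001, 0.001, -1.0]]
wrist_force: [0.5, 0.5, -1.2]
gripper_width: 0.044
gripper_force: 30.0
```

Request:
apply_moves:
  moves:
    - [[0,0,-0.02],0]
    - [[0,0,-0.02],0]
    - [[0,0,-0.02],0]
    - [[0,0,-0.02],0]
    - [[0,0,-0.02],0]

```text
time_s: 8.17
tcp_pos: [0.483, -0.2529, 0.2808]
ee_rot: [[0.053, -0.999, -0.001], [-0.999, -0.053, 0.001], [-0.001, 0.001, -1.0]]
wrist_force: [0.7, 0.1, -2.5]
gripper_width: 0.043
gripper_force: 30.0
```

Request:
apply_moves:
  moves:
    - [[0,0,-0.02],6.7]
    - [[0,0,-0.02],6.7]
    - [[0,0,-0.02],6.7]
    - [[0,0,-0.02],6.7]
    - [[0,0,-0.02],6.7]

```text
time_s: 8.58
tcp_pos: [0.483, -0.2529, 0.3807]
ee_rot: [[-0.512, -0.859, -0.001], [-0.859, 0.512, 0.001], [-0.0, 0.001, -1.0]]
wrist_force: [0.4, 0.5, -2.3]
gripper_width: 0.042
gripper_force: 30.0
```

Request:
apply_moves:
  moves:
    - [[0,0,-0.02],6.7]
    - [[0,0,-0.02],6.7]
    - [[0.0346,-0.0141,0],0]
    - [[0.0346,-0.0141,0],0]
    - [[0.0346,-0.0141,0],0]

```text
time_s: 9.0
tcp_pos: [0.4417, -0.3576, 0.4203]
ee_rot: [[-0.691, -0.723, 0.0], [-0.723, 0.691, 0.001], [-0.001, 0.0, -1.0]]
wrist_force: [0.5, -0.5, -2.1]
gripper_width: 0.051
gripper_force: 30.0
```

Request:
apply_moves:
  moves:
    - [[0.0346,-0.0141,0],0]
    - [[0.0346,-0.0141,0],0]
    - [[0.0346,-0.0141,0],0]
    - [[0.0346,-0.0141,0],0]
    - [[0.0346,-0.0141,0],0]

```text
time_s: 9.42
tcp_pos: [0.3721, -0.5321, 0.4196]
ee_rot: [[-0.693, -0.721, -0.001], [-0.721, 0.693, 0.001], [-0.001, 0.001, -1.0]]
wrist_force: [0.6, 0.1, -1.4]
gripper_width: 0.042
gripper_force: 30.0
```

Run:
```python
from h import *
s=r.sense();print(s)
```

```text
{'time_s': 9.4167, 'joints': array([-4.08065642e+01,  2.18213208e+01,  2.74238738e+01, -4.03106312e-02,
       -9.56835582e+01, -3.03671750e+00]), 'joint_velocities': array([-39.16928649,  28.0365345 ,  41.03902028,  -0.05326905,
       -12.74577665,  39.03540819]), 'effort': array([  1.11217864, -44.01457071,  19.24296141,   4.81880754,
         0.07880959,  -0.44416356]), 'tcp_pos': array([ 0.37207266, -0.53207409,  0.41962921]), 'ee_rot': array([[-6.92638493e-01, -7.21284647e-01, -6.12639639e-04],
       [-7.21284637e-01,  6.92637249e-01,  1.45386401e-03],
       [-6.24312757e-04,  1.44888974e-03, -9.99998755e-01]]), 'wrist_force': array([ 0.58774015,  0.06748226, -1.38003449]), 'moment': array([ 0.0048963 , -0.10144514,  0.04975244]), 'gripper_force': 29.99948602169752, 'gripper_width': 0.04237693347004483}
```

Request:
apply_moves:
  moves:
    - [[0.0346,-0.0141,0],0]
    - [[0,-0.03,0],0]
    - [[0,-0.03,0],0]
    - [[0,-0.03,0],0]
    - [[0,-0.03,0],0]

```text
time_s: 9.83
tcp_pos: [0.4458, -0.6493, 0.42]
ee_rot: [[-0.693, -0.721, -0.0], [-0.721, 0.693, 0.001], [-0.001, 0.001, -1.0]]
wrist_force: [1.9, -1.1, -0.5]
gripper_width: 0.042
gripper_force: 30.0
```

Request:
apply_moves:
  moves:
    - [[0,-0.03,0],0]
    - [[0,-0.03,0],0]
    - [[0,-0.03,0],0]

```text
time_s: 10.08
tcp_pos: [0.4891, -0.6827, 0.3875]
ee_rot: [[-0.692, -0.721, -0.006], [-0.722, 0.692, 0.001], [0.004, 0.005, -1.0]]
wrist_force: [2.4, -2.4, -6.9]
gripper_width: 0.048
gripper_force: 30.0
```

Run:
```python
from h import *
np.set_printoptions(precision=3,suppress=True)
s=r.sense();print(s["joints"],s["joint_velocities"],s["tcp_pos"],s["ee_rot"])
```

```text
[ -43.33    52.854   79.872    0.254 -117.299   -0.375] [ 4.223  9.854  2.636  0.609 26.537 -2.215] [ 0.489 -0.683  0.387] [[-0.692 -0.721 -0.006]
 [-0.722  0.692  0.001]
 [ 0.004  0.005 -1.   ]]
```

Request:
apply_moves:
  moves:
    - [[0,0,0],0]
    - [[0,0,0],0]

```text
time_s: 10.25
tcp_pos: [0.4891, -0.6825, 0.3986]
ee_rot: [[-0.692, -0.721, 0.007], [-0.722, 0.692, -0.015], [0.006, -0.016, -1.0]]
wrist_force: [-0.7, -0.0, -0.4]
gripper_width: 0.042
gripper_force: 30.0
```

Request:
apply_moves:
  moves:
    - [[0,-0.04,0],0]
    - [[0,0,0],0]

```text
time_s: 10.42
tcp_pos: [0.504, -0.6905, 0.3877]
ee_rot: [[-0.692, -0.721, 0.024], [-0.722, 0.691, -0.036], [0.01, -0.042, -0.999]]
wrist_force: [1.2, -0.1, -3.8]
gripper_width: 0.041
gripper_force: 30.0
```

Request:
apply_moves:
  moves:
    - [[0,0,-0.04],0]
    - [[0,0,-0.04],0]
    - [[0,0,0],0]

```text
time_s: 10.67
tcp_pos: [0.4797, -0.6618, 0.4582]
ee_rot: [[-0.695, -0.718, 0.04], [-0.719, 0.692, -0.067], [0.021, -0.075, -0.997]]
wrist_force: [-1.1, 1.6, 1.5]
gripper_width: 0.043
gripper_force: 30.0
```

Run:
```python
from h import *
np.set_printoptions(precision=3,suppress=True)
s=r.sense();print(s["joints"],s["joint_velocities"],s["tcp_pos"],s["ee_rot"])
```

```text
[ -42.294   48.443   80.657    1.486 -117.941   -0.952] [-0.764  1.388 -0.008 -2.493  2.659  0.182] [ 0.48  -0.662  0.458] [[-0.695 -0.718  0.04 ]
 [-0.719  0.692 -0.067]
 [ 0.021 -0.075 -0.997]]
```

Request:
apply_moves:
  moves:
    - [[0,-0.03,-0.028],0]
    - [[0,-0.03,-0.028],0]
    - [[0,-0.03,-0.028],0]
    - [[0,-0.03,-0.028],0]
    - [[0,-0.03,-0.028],0]

```text
time_s: 11.08
tcp_pos: [0.5051, -0.6494, 0.499]
ee_rot: [[-0.694, -0.712, 0.102], [-0.718, 0.678, -0.158], [0.044, -0.183, -0.982]]
wrist_force: [-0.3, 0.3, -0.8]
gripper_width: 0.047
gripper_force: 30.0
```

```bash
cat > st.py <<'E'
from h import *
np.set_printoptions(precision=3,suppress=True)
s=r.sense();z=np.array(s["ee_rot"])[:,2];y=np.array(s["ee_rot"])[:,1]
print(s["joints"],s["tcp_pos"],"tilt",np.degrees(np.arccos(-z[2])),"az",np.degrees(np.arctan2(z[1],z[0])),"y",y,"x",np.array(s["ee_rot"])[:,0],s["time_s"])
E
python3 st.py
```

```text
[ -39.717   46.076   80.654    3.548 -114.197   -2.343] [ 0.505 -0.649  0.499] tilt 10.82907113328371 az -57.19922568837886 y [-0.712  0.678 -0.183] x [-0.694 -0.718  0.044] 11.0833
```

Request:
apply_moves:
  moves:
    - [[-0.041,0,0],0]
    - [[-0.041,0,0],0]
    - [[-0.041,0,0],0]
    - [[-0.041,0,0],0]
    - [[-0.041,0,0],0]

```text
time_s: 11.5
tcp_pos: [0.6477, -0.5006, 0.4914]
ee_rot: [[-0.695, -0.712, 0.103], [-0.718, 0.678, -0.158], [0.042, -0.184, -0.982]]
wrist_force: [-0.5, -0.7, -0.8]
gripper_width: 0.047
gripper_force: 30.0
```

Request:
apply_moves:
  moves:
    - [[-0.041,0,0],0]
    - [[-0.041,0,0],0]
    - [[-0.006,-0.03,-0.028],0]
    - [[-0.006,-0.03,-0.028],0]
    - [[-0.006,-0.03,-0.028],0]

```text
time_s: 11.92
tcp_pos: [0.7031, -0.4367, 0.5194]
ee_rot: [[-0.693, -0.703, 0.16], [-0.72, 0.664, -0.202], [0.035, -0.255, -0.966]]
wrist_force: [-1.6, -0.5, -0.8]
gripper_width: 0.041
gripper_force: 30.0
```

Request:
apply_moves:
  moves:
    - [[-0.006,-0.03,-0.028],0]
    - [[-0.006,-0.03,-0.028],0]
    - [[-0.006,-0.03,-0.028],0]
    - [[-0.006,-0.03,-0.028],0]
    - [[-0.006,-0.03,-0.028],0]

```text
time_s: 12.33
tcp_pos: [0.6947, -0.4235, 0.5854]
ee_rot: [[-0.691, -0.676, 0.256], [-0.722, 0.637, -0.27], [0.019, -0.372, -0.928]]
wrist_force: [0.0, 0.2, -2.0]
gripper_width: 0.041
gripper_force: 30.0
```

```bash
python3 st.py
```

```text
[ -16.084   41.918   80.656   11.536 -109.281  -21.758] [ 0.695 -0.423  0.585] tilt 21.8728807290828 az -46.52749751512605 y [-0.676  0.637 -0.372] x [-0.691 -0.722  0.019] 12.3333
```

Request:
apply_moves:
  moves:
    - [[-0.006,-0.03,-0.028],0]
    - [[-0.006,-0.03,-0.028],0]
    - [[-0.006,-0.03,-0.028],0]
    - [[-0.006,-0.03,-0.028],0]
    - [[-0.006,-0.03,-0.028],0]

```text
time_s: 12.75
tcp_pos: [0.6804, -0.4013, 0.6538]
ee_rot: [[-0.686, -0.64, 0.345], [-0.728, 0.599, -0.334], [0.007, -0.48, -0.877]]
wrist_force: [0.3, 0.5, -1.5]
gripper_width: 0.045
gripper_force: 30.0
```

Request:
apply_moves:
  moves:
    - [[-0.006,-0.03,-0.028],0]
    - [[-0.006,-0.03,-0.028],0]
    - [[0,0,0],0]

```text
time_s: 13.0
tcp_pos: [0.6696, -0.39, 0.6857]
ee_rot: [[-0.684, -0.621, 0.383], [-0.729, 0.582, -0.36], [0.0, -0.525, -0.851]]
wrist_force: [-1.1, -0.3, 0.2]
gripper_width: 0.041
gripper_force: 30.0
```

```bash
python3 st.py
```

```text
[ -12.512   35.931   80.654   16.212 -106.136  -22.137] [ 0.67  -0.39   0.686] tilt 31.684567815439472 az -43.21587775033805 y [-0.621  0.582 -0.525] x [-0.684 -0.729  0.   ] 13.0
```

Request:
apply_moves:
  moves:
    - [[-0.003,-0.03,-0.028],0]
    - [[-0.003,-0.03,-0.028],0]
    - [[0,0,0],0]

```text
time_s: 13.25
tcp_pos: [0.6556, -0.3835, 0.7149]
ee_rot: [[-0.683, -0.601, 0.415], [-0.73, 0.565, -0.383], [-0.004, -0.565, -0.825]]
wrist_force: [-0.8, -0.4, -0.1]
gripper_width: 0.04
gripper_force: 30.0
```

```bash
python3 st.py
```

```text
[ -11.796   34.097   80.657   17.545 -105.434  -21.913] [ 0.656 -0.384  0.715] tilt 34.391679061185414 az -42.756390208262964 y [-0.601  0.565 -0.565] x [-0.683 -0.73  -0.004] 13.25
```

```bash
cat > go.py <<'E'
import sys
from h import *
s=r.sense();R=np.array(s["ee_rot"]);d=R.T@(np.array(eval(sys.argv[1]))-np.array(s["tcp_pos"]))
n=int(np.ceil(np.linalg.norm(d)/.041));print(s["tcp_pos"],d.round(4),n,(d/n).round(4))
E
python3 go.py "[.66,.105,.30]"
```

```text
[ 0.65560671 -0.38354589  0.71488767] [-0.3583  0.5078  0.1568] 16 [-0.0224  0.0317  0.0098]
```

Request:
apply_moves:
  moves:
    - [[-0.022,0.032,0.01],0]
    - [[-0.022,0.032,0.01],0]
    - [[-0.022,0.032,0.01],0]
    - [[-0.022,0.032,0.01],0]
    - [[-0.022,0.032,0.01],0]

```text
time_s: 13.67
tcp_pos: [0.6627, -0.2706, 0.6193]
ee_rot: [[-0.685, -0.601, 0.411], [-0.728, 0.569, -0.383], [-0.003, -0.561, -0.828]]
wrist_force: [0.8, -0.6, -0.7]
gripper_width: 0.044
gripper_force: 30.0
```

Request:
apply_moves:
  moves:
    - [[-0.022,0.032,0.01],0]
    - [[-0.022,0.032,0.01],0]
    - [[-0.022,0.032,0.01],0]
    - [[-0.022,0.032,0.01],0]
    - [[-0.022,0.032,0.01],0]

```text
time_s: 14.08
tcp_pos: [0.6626, -0.118, 0.4881]
ee_rot: [[-0.685, -0.602, 0.411], [-0.729, 0.568, -0.382], [-0.004, -0.56, -0.828]]
wrist_force: [1.6, 0.2, -2.0]
gripper_width: 0.042
gripper_force: 30.0
```

Request:
apply_moves:
  moves:
    - [[-0.022,0.032,0.01],0]
    - [[-0.022,0.032,0.01],0]
    - [[-0.022,0.032,0.01],0]
    - [[-0.022,0.032,0.01],0]
    - [[-0.022,0.032,0.01],0]

```text
time_s: 14.5
tcp_pos: [0.6623, 0.0342, 0.3572]
ee_rot: [[-0.684, -0.602, 0.411], [-0.729, 0.569, -0.381], [-0.004, -0.56, -0.828]]
wrist_force: [1.0, -0.0, -1.8]
gripper_width: 0.045
gripper_force: 30.0
```

Request:
apply_moves:
  moves:
    - [[-0.022,0.032,0.01],0]
    - [[0,0,0],0]
    - [[0,0,0],0]

```text
time_s: 14.75
tcp_pos: [0.6622, 0.0644, 0.3296]
ee_rot: [[-0.683, -0.606, 0.407], [-0.73, 0.566, -0.382], [0.001, -0.559, -0.829]]
wrist_force: [-0.2, -0.0, -0.9]
gripper_width: 0.046
gripper_force: 30.0
```

Run:
```python
from h import *
import pickle,st
P={n:imaging.capture(n) for n in("wrist","top","side")};pickle.dump(P,open("s3.pkl","wb"))
for n in P:
  for t in("bezel_low","bezel_high","face_low","face_high"):
    a=models.place_of(P[n],t)
    if a: print(n,t,np.array(a[0]["at"])*S,round(a[0]["confidence"],2))
cv2.imwrite("pics/c4.png",np.hstack([P["wrist"]["frame"][::1,:],cv2.resize(P["top"]["frame"][120:280,180:340],(160,160))][0:1]))
c=lambda f,y,x,h,w,k:cv2.resize(f[y:y+h,x:x+w],None,fx=k,fy=k,interpolation=cv2.INTER_CUBIC)
a=cv2.resize(P["wrist"]["frame"],(480,300));b=c(P["top"]["frame"],110,190,100,107,3);d=c(P["side"]["frame"],170,190,100,150,4)
o=np.zeros((600,800,3),np.uint8);o[:300,:480]=a;o[:300,480:800]=b[:300,:320];
d=c(P["side"]["frame"],180,180,75,200,4);o[300:600,:800]=d[:300,:800];cv2.imwrite("pics/c4.png",o)
```

```text
[ 31.122  14.134 -16.261  40.098 -56.636 -96.004] [0.662 0.064 0.33 ] tilt 33.971082652551246 az -43.18609642451441 y [-0.606  0.566 -0.559] x [-0.683 -0.73   0.001] 14.75
wrist face_low [516.928 205.68 ] 0.78
wrist face_high [551.488 226.92 ] 0.92
top bezel_low [301.888 106.   ] 0.96
top bezel_high [291.2 111.4] 0.72
top face_low [260.608 162.48 ] 0.64
top face_high [247.488 169.92 ] 0.64
```

View pics/c4.png

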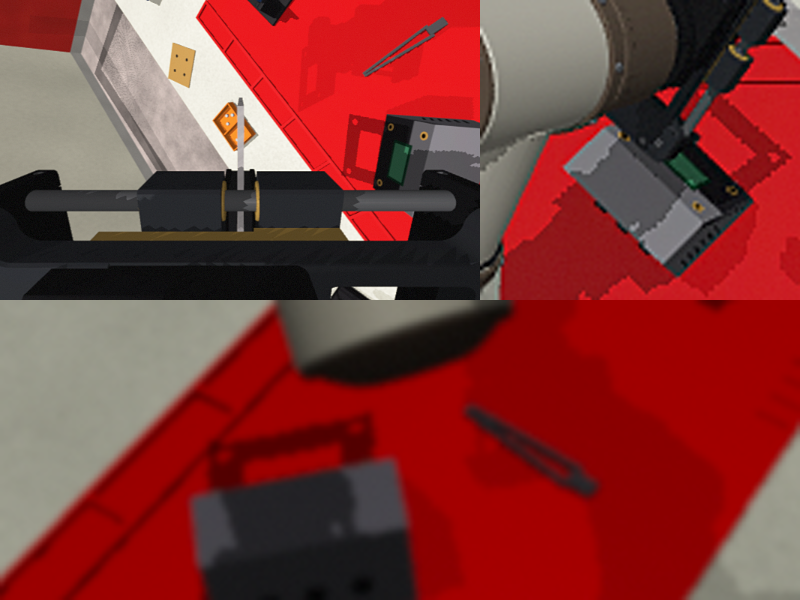

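Run:
```python
from h import *
import pickle
np.set_printoptions(precision=4,suppress=True)
P=pickle.load(open("s3.pkl","rb"));w=P["wrist"];t=P["top"]
def rings(f,box):
    x0,y0,x1,y1=box;h=cv2.cvtColor(f,cv2.COLOR_BGR2HSV);m=cv2.inRange(h,(12,90,70),(32,255,255));q=np.zeros_like(m);q[y0:y1,x0:x1]=m[y0:y1,x0:x1]
    q=cv2.morphologyEx(q,cv2.MORPH_CLOSE,np.ones((5,5)))
    n,l,s,c=cv2.connectedComponentsWithStats(q);return [(c[i].round(1),s[i][4]) for i in range(1,n) if s[i][4]>6]
print(rings(w["frame"],(480,150,600,260)));print(rings(cv2.imread("pics/top0.png"),(225,140,285,190)))
for nm,a,z in(("low",(516.9,205.7),.035),("high",(551.5,226.9),.089)):
    print(nm,at_z(w,a,z))
for nm,q,z in(("B",(565,181),.089),("D",(520,169),.035),("C",(507,243),.035)): print(nm,at_z(w,q,z))
for nm,q,v in(("B",(565,181),(262.6,178.7)),("D",(520,169),(274,173.2)),("C",(507,243),(251,151.2))): print(nm,*tri([ray(w,q),ray(t,v)]))
```

```text
[(array([520.7, 168.8]), np.int32(58)), (array([564.9, 180.7]), np.int32(105)), (array([505.9, 242.9]), np.int32(51))]
[(array([250.6, 150.9]), np.int32(9)), (array([237.6, 154.9]), np.int32(9)), (array([273.6, 172.9]), np.int32(9)), (array([262.2, 178.6]), np.int32(9))]
low [0.619  0.1529 0.035 ]
high [0.5982 0.1781 0.089 ]
B [0.5628 0.1445 0.089 ]
D [0.5906 0.1176 0.035 ]
C [0.656  0.1873 0.035 ]
B [0.5629 0.1456 0.0786] 0.0009077695485173886
D [0.5934 0.1204 0.0062] 0.00010948329708206272
C [0.6521 0.1842 0.0455] 0.0012787407203012345
```

```bash
python3 go.py "[.6182,.1568,.138]"
```

```text
[0.66227427 0.06288385 0.33164147] [-0.038   0.1884  0.1065] 6 [-0.0063  0.0314  0.0177]
```

Request:
apply_moves:
  moves:
    - [[-0.005,0.023,0.014],0.9]
    - [[-0.005,0.023,0.014],0]
    - [[-0.005,0.023,0.014],0]
    - [[-0.005,0.023,0.014],0]

```text
time_s: 15.83
tcp_pos: [0.6441, 0.1096, 0.2331]
ee_rot: [[-0.694, -0.592, 0.41], [-0.72, 0.58, -0.382], [-0.011, -0.56, -0.829]]
wrist_force: [0.5, 0.0, -1.4]
gripper_width: 0.042
gripper_force: 30.0
```

Request:
apply_moves:
  moves:
    - [[-0.005,0.023,0.014],0]
    - [[-0.005,0.023,0.014],0]
    - [[-0.005,0.023,0.014],0]
    - [[-0.003,0.023,0.008],0]
    - [[0,0,0],0]

```text
time_s: 16.25
tcp_pos: [0.6206, 0.1568, 0.1366]
ee_rot: [[-0.692, -0.598, 0.405], [-0.722, 0.575, -0.384], [-0.003, -0.558, -0.83]]
wrist_force: [0.2, -0.8, -1.6]
gripper_width: 0.044
gripper_force: 30.0
```

Run:
```python
from h import *
import pickle,st
P={n:imaging.capture(n) for n in("wrist","top","side")};pickle.dump(P,open("s4.pkl","wb"))
for n in("top","side"):
  for t in("bezel_low","bezel_high"):
    a=models.place_of(P[n],t)
    if a: print(n,t,np.array(a[0]["at"])*S,round(a[0]["confidence"],2))
c=lambda f,y,x,h,w,k:cv2.resize(f[y:y+h,x:x+w],None,fx=k,fy=k,interpolation=cv2.INTER_CUBIC)
o=np.zeros((600,800,3),np.uint8);o[:300,:480]=cv2.resize(P["wrist"]["frame"],(480,300));o[:300,480:800]=c(P["side"]["frame"],180,200,100,107,3)[:300,:320]
d=c(P["top"]["frame"],130,200,75,130,4);o[300:600,:520]=d;cv2.imwrite("pics/c5.png",o)
```

```text
[  37.913   23.44   -34.698   56.371  -41.523 -128.394] [0.621 0.157 0.137] tilt 33.933992102484744 az -43.49391308778342 y [-0.598  0.575 -0.558] x [-0.692 -0.722 -0.003] 16.25
top bezel_low [273.024 143.52 ] 0.93
top bezel_high [262.912 153.4  ] 0.81
```

View pics/c5.png

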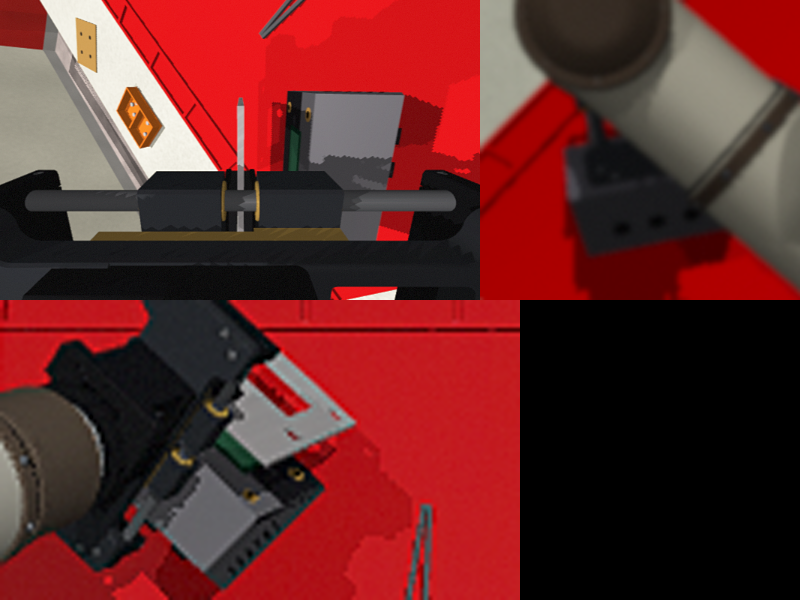

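Run:
```python
from h import *
import pickle
np.set_printoptions(precision=4,suppress=True)
P=pickle.load(open("s4.pkl","rb"));t=P["top"];s=r.sense();R=np.array(s["ee_rot"]);T=np.array(s["tcp_pos"]);print(T)
for nm,q in(("lowR",(49,0,88)),("highR",(49,0,22)),("corner",(61,0,100)),("low",(1,0,88)),("high",(1,0,22))): print(nm,proj(t,T+R@np.array(q)/1e3))
f=t["frame"][148:172,258:292];h=cv2.cvtColor(f,cv2.COLOR_BGR2HSV);m=((h[...,1]<60)&(h[...,2]>110)).astype(np.uint8)
for row in m: print("".join(".#"[v] for v in row))
```

```text
[0.6234 0.1561 0.1426]
lowR [283.5343 157.5337]
highR [272.6532 162.3391]
corner [288.3834 159.5424]
low [271.4879 146.1591]
high [259.9574 150.2977]
...........#######................
............#######...............
...#.........#######..............
..###.........#######.............
..#####........#######............
...#####.........######...........
..#######.........######..........
.#########.........######.........
.##########.........######........
..##########.......########.......
...##########...#########.##......
...######################..###....
###############################...
#############################.....
#############.#############.......
##############..##########........
.##############..######...........
..###################.............
...################...............
....#############.................
.....#########....................
......######......................
.......###........................
..................................
```

Request:
apply_moves:
  moves:
    - [[0,0,0],0]
    - [[0,0,0],0]

```text
time_s: 16.77
tcp_pos: [0.623, 0.1559, 0.1419]
ee_rot: [[-0.695, -0.592, 0.41], [-0.719, 0.58, -0.382], [-0.012, -0.56, -0.828]]
wrist_force: [-0.6, -0.1, -2.4]
gripper_width: 0.043
gripper_force: 30.0
```

```bash
python3 go.py "[.5946,.1796,.115]";python3 st.py
```

```text
[0.62298691 0.15593722 0.14186434] [0.003  0.0456 0.0016] 2 [0.0015 0.0228 0.0008]
[  37.758   23.121  -34.385   56.258  -41.67  -128.282] [0.623 0.156 0.142] tilt 34.06243901402684 az -43.01458188084425 y [-0.592  0.58  -0.56 ] x [-0.695 -0.719 -0.012] 16.7667
```

Request:
apply_moves:
  moves:
    - [[0.0006,0.012,0.0003],0]
    - [[0.0006,0.012,0.0003],0]
    - [[0.0006,0.01,0.0003],0]
    - [[0.0006,0.007,0.0003],0]
    - [[0.0006,0.004,0.0003],0]

```text
time_s: 17.18
tcp_pos: [0.5942, 0.1797, 0.1144]
ee_rot: [[-0.694, -0.593, 0.409], [-0.72, 0.579, -0.382], [-0.01, -0.56, -0.829]]
wrist_force: [-0.1, 1.5, -1.8]
gripper_width: 0.042
gripper_force: 30.0
```

Request:
apply_moves:
  moves:
    - [[0,0,0],0]
    - [[0,0,0],0]
    - [[0,0,0],0]
    - [[0,0,0],0]
    - [[0,0,0],0]

```text
time_s: 17.6
tcp_pos: [0.5948, 0.1793, 0.1149]
ee_rot: [[-0.694, -0.592, 0.409], [-0.719, 0.58, -0.382], [-0.011, -0.56, -0.829]]
wrist_force: [-1.0, 0.2, -2.7]
gripper_width: 0.044
gripper_force: 30.0
```

Run:
```python
from h import *
import pickle,st
P={n:imaging.capture(n) for n in("wrist","top")};pickle.dump(P,open("s5.pkl","wb"))
w,t=P["wrist"],P["top"];s=r.sense();R=np.array(s["ee_rot"]);T=np.array(s["tcp_pos"]);print(T,s["wrist_force"])
for nm,q in(("lowR",(49,0,88)),("highR",(49,0,22))): print(nm,proj(t,T+R@np.array(q)/1e3))
L=np.array([.6223,.1524,.035]);H=np.array([.5955,.1788,.089]);a=np.radians(-44);c,si=np.cos(np.radians(55)),np.sin(np.radians(55))
F=np.c_[[si*np.cos(a),si*np.sin(a),c],[-np.sin(a),np.cos(a),0],[-c*np.cos(a),-c*np.sin(a),si]]
print(F.T@(T+R@[.001,0,.088]-L)*1e3,F.T@(T+R@[.001,0,.022]-H)*1e3)
c=lambda f,y,x,h,w,k:cv2.resize(f[y:y+h,x:x+w],None,fx=k,fy=k,interpolation=cv2.INTER_CUBIC)
o=np.zeros((600,800,3),np.uint8);o[:500]=cv2.resize(w["frame"],(800,500));o[250:600,400:800]=c(t["frame"],135,230,50,57,7)[:350,:][:, :399].shape and cv2.resize(t["frame"][135:185,230:287],(400,350),interpolation=cv2.INTER_CUBIC)
cv2.imwrite("pics/c6.png",o)
```

```text
[  40.865   24.015  -37.889   58.741  -40.649 -135.14 ] [0.595 0.179 0.115] tilt 34.05491121780261 az -43.0738954760159 y [-0.592  0.58  -0.56 ] x [-0.694 -0.719 -0.011] 17.6
[0.595 0.179 0.115] [ 1.17   0.18  -2.569]
lowR [276.222 169.571]
highR [265.144 174.91 ]
[12.762 -0.013 -0.509] [13.697 -0.974 -0.331]
```

View pics/c6.png

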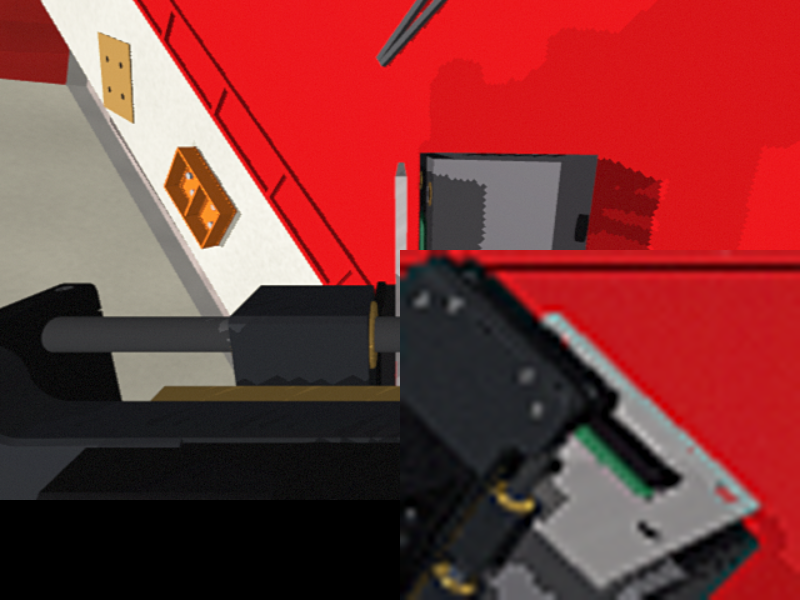

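Run:
```python
from h import *
import pickle
P=pickle.load(open("s5.pkl","rb"));w=P["wrist"]
L=np.array([.6223,.1524,.035]);H=np.array([.5955,.1788,.089]);a=np.radians(-44);c,s=np.cos(np.radians(55)),np.sin(np.radians(55))
F=np.c_[[s*np.cos(a),s*np.sin(a),c],[-np.sin(a),np.cos(a),0],[-c*np.cos(a),-c*np.sin(a),s]]
for q in((0,-48,0),(5,-48,0),(0,-48,5),(0,-43,0),(0,-65,12),(5,-65,12)): print(q,proj(w,H+F@np.array(q)/1e3))
f=w["frame"];h=cv2.cvtColor(f,cv2.COLOR_BGR2HSV);m=cv2.inRange(h,(12,90,50),(32,255,255));ys,xs=np.nonzero(m[120:190,330:360]);print(xs.mean()+330,ys.mean()+120,len(xs),xs.min()+330,xs.max()+330,ys.min()+120,ys.max()+120)
```

```text
(0, -48, 0) [344.01450904 154.52822398]
(5, -48, 0) [335.81467849 154.60140567]
(0, -48, 5) [344.78908512 155.62951923]
(0, -43, 0) [343.89728109 162.68844397]
(0, -65, 12) [346.43929845 126.70895622]
(5, -65, 12) [337.44991018 126.77819741]
341.23943661971833 150.69014084507043 71 336 345 138 164
```

Run:
```python
from h import *
import pickle
P=pickle.load(open("s5.pkl","rb"));w=P["wrist"];f=w["frame"]
m=cv2.inRange(cv2.cvtColor(f,cv2.COLOR_BGR2HSV),(12,90,50),(32,255,255))[130:170,328:352]
n,l,s,c=cv2.connectedComponentsWithStats(m,connectivity=8);print([(c[i]+[328,130],s[i]) for i in range(1,n) if s[i][4]>5])
g=cv2.cvtColor(f,cv2.COLOR_BGR2GRAY);print(g[126,305:355]);print(g[122,305:355]);print(g[130,305:355])
L=np.array([.6223,.1524,.035]);print(proj(w,L+.048*np.array([-.6947,-.7193,0])))
```

```text
[(array([336.48, 143.76]), array([ 8,  8,  2, 13, 25], dtype=int32)), (array([343.82608696, 154.45652174]), array([15, 16,  3, 19, 46], dtype=int32))]
[91 88 91 87 88 87 89 89 88 88 89 86 84 86 87 88 88 88 89 85 86 89 88 86
 90 88 85 92 89 89 72 33 18 21 21 19 56 94 92 76 47 25 26 27 27 29 28 27
 22 25]
[88 86 90 89 86 87 88 88 90 87 88 88 88 90 88 87 91 85 87 91 89 87 88 89
 90 88 92 87 85 79 71 51 49 48 48 46 50 51 49 37 40 44 47 60 62 71 69 68
 70 69]
[ 85  84  90  88  89  86  88  87  86  91  88  88  94 107 109  98  99 100
 104  88  85  87  89  85  87  89  88  88  89  88  73  33  22  26  17  21
  59  91  93  90  88  93 110 126 124 125 124 125 126 125]
[336.83723102 143.57648511]
```

```bash
python3 -c "
from station import r
print(r.sense()['gripper_force'],r.finish_job())"
```

```text
the job is handed in; nothing more can be done
30.000948132947087 None
```

I handed the job in with the bezel plate held steady over the sloping face, about 11–12 mm clear by my measurements. Its hole pairs are within about 1 mm of the threaded holes, nothing else was disturbed that I could see, and the judge gave no verdict.

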